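# Unbolt the passive door of the microscopy cupboard

## Task

A wide tray is about to go into the blue double-door cupboard on the bench, so free its front: first swing the active door (the one with the aluminium cover strip) wide open, then draw the red-knobbed bolt, which that uncovers on the passive door, fully up, and let go with the active door left open and the bolt left up. Leave the passive door itself shut, and leave the amber bottle and the beaker where they stand.

Things in the scene. Friction and masses are not known exactly. Their poses are not given: they have to be found in the camera images.
- cupboard: Grey bench-top cupboard, fixed: 220 deep (x), 400 wide (y), 220 high. Origin: centre of its underside; its -x side is the front, towards the robot, yaw up to 9 degrees. Carcass front plane x = -110. Two blue doors on it, 12 thick, z 27 to 220, meet at y = 0: active door the +y half, passive door the -y half with an identical dark pull at y = -135. An orange tray lies on the rear of its top.
- active_hinge (a point): Point on the active door's vertical hinge axis, at cupboard (x -110, y +200), z 195. The door opens towards the robot. It carries an aluminium cover strip overlapping the passive door: when shut, y -49 to +13, standing out to x = -162, z 28 to 214, capped on top; it hides the bolt until the door is open.
- active_pull (a point): Grip point of the active door's pull: upright round dark bar, 11 thick, its axis 43 off the door's face, free upper end at z = 215, no bracket in its top 45; this point is on the axis at z = 195. Door shut: cupboard (x -165, y +95), so 105 along the leaf and 55 out from the hinge axis. Pinched from above, it turns between the fingers.
- active_door (a joint): Opening angle of the active door, rad: 0 shut, 1.75 stop (100 degrees). Starts shut or up to 0.1 ajar. Light hinge (about 0.05 N m of friction), stays where left.
- bolt_knob (a point): Red knob of the passive door's bolt, a block 18 x 18 x 34 high; this point is on its vertical axis, 12 below its top, at cupboard (x -138, y -18, z 190) with the bolt down. 7 of free space between block and door. Under the cover strip while the active door is shut; once that is wide open, nothing stands within 60 of its two y sides. Pinch from above across y and lift.
- bolt (a joint): Lift of the bolt, m: 0 down (bolted; may start up to 0.003), 0.040 upper stop (fully drawn). Slides straight up with about 4 N and stays where left.
- passive_door (a joint): Opening angle of the passive door, rad: 0 shut (starts so), growing as it opens. Stiff.
- amber_bottle: Loose amber bottle, 54 across, 105 high, standing in front of the passive door. Origin: centre of its underside.
- beaker: Loose glass beaker, 72 across, 85 high, standing to the right of the bottle, off the passive door's hinge side. Origin: centre of its underside.

How it is judged:
By the outcome, as a careful person would: the job done as asked, in the order asked, and still so for the second after the job is handed in, with the robot touching nothing.
It also fails if it takes over 42 s, if anything falls off the work surface, if the arm or the gripper's body presses on something with over 40 N, if the wrist force passes 120 N, or if a joint passes its speed limit or range.

## Robot

A 6-joint arm with a two-finger parallel gripper is mounted at the origin on the work surface. World frame = base frame: x ahead of the robot, y to its left, z up, the work surface at z = 0. Lengths are in m, angles in rad, forces in N, time in s.
With the tool pointing down it reaches from about 0.35 to 0.975 m from the base axis. Payload 4.9 kg.
Tool frame: the origin (TCP) lies at the very end of the fingers, on their centre line; the grasp point (between the pads) lies 19 mm behind it; y points along the fingers, z is the direction in which the jaws open and shut, and the axes are right-handed (so a half turn about y gives the same grasp; the last joint's range is limited). The gripper opens to 85 mm and grips with 20 to 120 N. Pads are 22 mm wide; open, the fingers measure 114 mm over their backs; the gripper's body (76 mm by 85 mm) begins 54 mm behind the grasp point. The pads swing forward as they close: fully open they stand 13 mm farther back than shut.
Start: joints at [-1.425, 0.053, 1.613, -0, 1.476, -0.119], TCP at [0.164, -0.603, 0.231] pointing down, gripper open.
Joint ranges: [-3.01, 3.01], [-1.01, 2.22], [0.06, 2.58], [-1.02, 4.17], [0.09, 2.62], [-3.14, 3.14]. Speed limits (rad/s): [2.57, 2.57, 3.14, 3.14, 3.14, 3.14].

## Interface

Orientations are given as a rotation vector (axis times angle).
In Python, from station import ctrl gives the robot as it stands.
- The arm moves only by the tool arm_command, never from a script. Its argument "steps" is a list of rows, each a list of 3 entries, a list of its own where there are three numbers: the shift along the tool's x, y, z in m, then the turn, a rotation vector about the tool's x, y, z in degrees, then the opening, from 0 (shut) to 1 (fully open). In form: [[[dx, dy, dz], [ax, ay, az], gripper], ...]. A call has 1 to 5 rows; each row is the pose to reach, as a shift and turn from the pose measured when the call began, along the tool's axes at that moment; what a row does not reach only later rows make up. A row lasts 1/10 s, in which the tool goes at most 50 mm and 8.59 degrees, less where a joint would pass 70% of its speed; a pose out of reach is approached as far as the arm can. A call with a gripper value outside its range is refused whole. The fingers move at their own pace and stop on an object; "force" is the grip in N (left out, the last holds). Time passes only in rows, so rows that repeat a pose let the fingers close. It gives the time, the measured TCP pose, the force and the opening at its end, in the units of the state.
- ctrl.get_obs(): the state, without advancing time (a new reading comes with each control period).
- ctrl.get_image(name): name is "scene" or "side" or "wrist"; returns a dict with "img" (420x560x3 uint8, red, green, blue), "camera_matrix" (3x3 intrinsics, pixels), "world_from_camera" (4x4, takes a point from camera to world coordinates). Camera axes: x right, y up, looking along -z (the intrinsics and any distortion apply to the point x, -y, -z); pixel columns grow to the right and rows downward; lengths in m; the calibration is good to about 2 mm. The wrist camera is an equidistant fisheye: a pixel r from the principal point sees the ray r / f radians off the axis. A picture is of the moment at which its call begins. There is no depth.
- ctrl.finish_job(): hands the job in, once; it reports no verdict.
Trained networks look in a picture, given as the dict that the camera call returned (one of the last four; its "shot" number tells which), for a name from the list of things; names that differ only in an ending like _2 or _b are one class to them, and where a whole thing is asked for, a point or a joint stands for the part that bears it (a point fixed in the world has none). Each returns a list of dicts, best first, with "confidence" (0 to 1); they miss things now and then, are a little off and sometimes report something else, mostly with a low value. They report only what shows in the picture. A call takes as long as a camera call.
- ctrl.boxes_of(picture, name): "position" ([row, column] in pixels, amid what is visible of it).
The state is a dict: "t": time; "q": joint angles; "dq": joint speeds; "effort": joint torques, N m; "tool_pos": TCP position; "tool_rot": TCP orientation; "contact_force": force on the tool from outside, world axes, zero at the start; "wrist_torque": the same for the moment, N m; "opening": finger opening in m.
Only numpy, scipy, OpenCV 4.12 (cv2) and the standard library are available. Lean on these libraries where they do the work, as an engineer would, in place of code of your own. Each camera call takes 0.05 s, during which the arm holds its last target.

## Working session

There is one attempt and no reset: what is moved stays moved. The work goes in short steps, Python scripts to look and compute and a tool call to move; the robot and the scene stay as the last step left them, time stands still between calls to the robot, and variables do not carry over. Pictures are saved under pics/ and viewed, and the job is handed in when it is done.

Besides the shell and the picture viewer there is one more tool, called after ">>>" as a command line: name --argument value ..., lists and objects as JSON in quotes. arm_command: Moves the arm, as the interface text tells. Its arguments: {"type":"object","properties":{"steps":{"type":"array"},"force":{"type":"number"}},"required":["steps"]}

```bash
ls; mkdir -p pics; python3 - <<'E'
from station import ctrl
import cv2,numpy as np
o=ctrl.get_obs()
print({k:np.round(v,4).tolist() for k,v in o.items()})
for n in("scene","side"):
    p=ctrl.get_image(n); cv2.imwrite(f"pics/{n}0.png",p["img"][:,:,::-1])
    print(n,np.round(p["camera_matrix"],2).tolist(),np.round(p["world_from_camera"],4).tolist(),[k for k in p])
    for t in("cupboard","active_hinge","active_pull","active_door","bolt_knob","amber_bottle","beaker","passive_door"):
        try: print(t,[(np.round(b["position"],1).tolist(),round(b["confidence"],2)) for b in ctrl.boxes_of(p,t)][:3])
        except Exception as e: print(t,e)
E
```

```text
pics
{'t': 0.0, 'q': [-1.425, 0.0533, 1.6143, -0.0001, 1.476, -0.119], 'dq': [0.0007, 0.0009, 0.0017, 0.0009, -0.0023, 0.0004], 'effort': [-0.0001, -39.3686, -37.017, -0.0002, 0.007, 0.0], 'tool_pos': [0.1635, -0.6026, 0.2301], 'tool_rot': [-0.2771, 2.0822, -2.078], 'contact_force': [0.2935, 0.1681, 0.1113], 'wrist_torque': [-0.0003, 0.0, -0.0288], 'opening': 0.0852}
scene [[431.76, 0.0, 278.02], [0.0, 431.76, 212.57], [0.0, 0.0, 1.0]] [[-0.4655, -0.8446, 0.2645, 0.8287], [0.885, -0.4445, 0.1383, 0.0461], [0.0007, 0.2985, 0.9544, 0.8944], [0.0, 0.0, 0.0, 1.0]] ['img', 'camera_matrix', 'world_from_camera', 'shot']
cupboard [([264.6, 298.7], 0.87)]
active_hinge [([217.3, 336.1], 0.71)]
active_pull [([212.1, 326.0], 0.63)]
active_door [([214.7, 327.4], 0.68)]
bolt_knob []
amber_bottle [([142.6, 263.2], 0.64)]
beaker [([143.6, 194.7], 0.6)]
passive_door [([183.0, 253.4], 0.66), ([214.6, 329.4], 0.58)]
side [[448.58, 0.0, 281.36], [0.0, 448.58, 203.19], [0.0, 0.0, 1.0]] [[-0.805, 0.5215, -0.2828, 0.3366], [-0.5932, -0.7109, 0.3777, 0.317], [-0.0041, 0.4718, 0.8817, 1.0092], [0.0, 0.0, 0.0, 1.0]] ['img', 'camera_matrix', 'world_from_camera', 'shot']
cupboard [([215.2, 236.9], 0.77)]
active_hinge [([246.6, 258.3], 0.71)]
active_pull [([246.2, 255.9], 0.63), ([218.2, 364.7], 0.59)]
active_door [([244.8, 257.8], 0.65)]
bolt_knob []
amber_bottle [([216.0, 360.6], 0.69)]
beaker [([166.7, 361.4], 0.73)]
passive_door [([178.6, 305.8], 0.79)]
```

View pics/scene0.png

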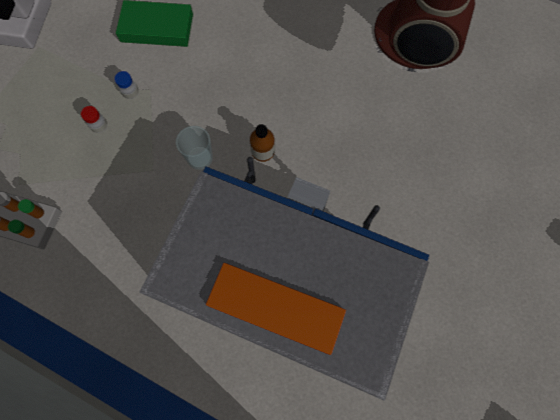

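View pics/side0.png

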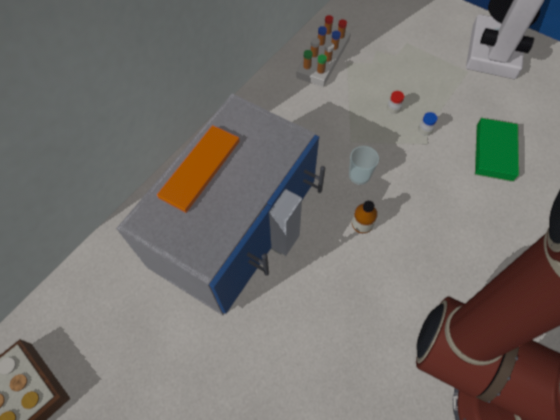

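```bash
cat > h.py <<'E'
import numpy as np,cv2
def ray(p,rc):
    K=p["camera_matrix"];T=p["world_from_camera"]
    r,c=rc
    d=np.array([(c-K[0,2])/K[0,0],-(r-K[1,2])/K[1,1],-1]);return T[:3,3],T[:3,:3]@d
def atz(p,rc,z):
    o,d=ray(p,rc);return o+d*(z-o[2])/d[2]
def proj(p,X):
    K=p["camera_matrix"];T=p["world_from_camera"]
    x=T[:3,:3].T@(np.asarray(X)-T[:3,3]);x=x/-x[2]
    return np.array([K[1,2]-K[1,1]*x[1],K[0,2]+K[0,0]*x[0]])
E
python3 - <<'E'
from station import ctrl
from h import *
import pickle
P={n:ctrl.get_image(n) for n in("scene","side")}
pickle.dump(P,open("p0.pkl","wb"))
C={"scene":[(170,206),(257,428),(292,143),(397,384)],"side":[(138,318),(307,222),(98,236),(229,122)]}
for n in P:
    for c in C[n]: print(n,c,atz(P[n],c,.22).round(4))
for n,(r0,r1,c0,c1) in {"scene":(120,290,180,440),"side":(90,320,200,400)}.items():
    im=P[n]["img"][r0:r1,c0:c1,::-1]; s=3
    cv2.imwrite(f"pics/{n}0z.png",cv2.resize(im,None,fx=s if n=="scene" else 2.6,fy=s if n=="scene" else 2.6,interpolation=cv2.INTER_CUBIC))
E
```

```text
scene (170, 206) [ 0.6317 -0.1943  0.22  ]
scene (257, 428) [0.5963 0.1933 0.22  ]
scene (292, 143) [ 0.853  -0.1765  0.22  ]
scene (397, 384) [0.8174 0.2137 0.22  ]
side (138, 318) [ 0.6207 -0.1967  0.22  ]
side (307, 222) [0.5507 0.2097 0.22  ]
side (98, 236) [ 0.8348 -0.1791  0.22  ]
side (229, 122) [0.8052 0.2074 0.22  ]
```

View pics/scene0z.png

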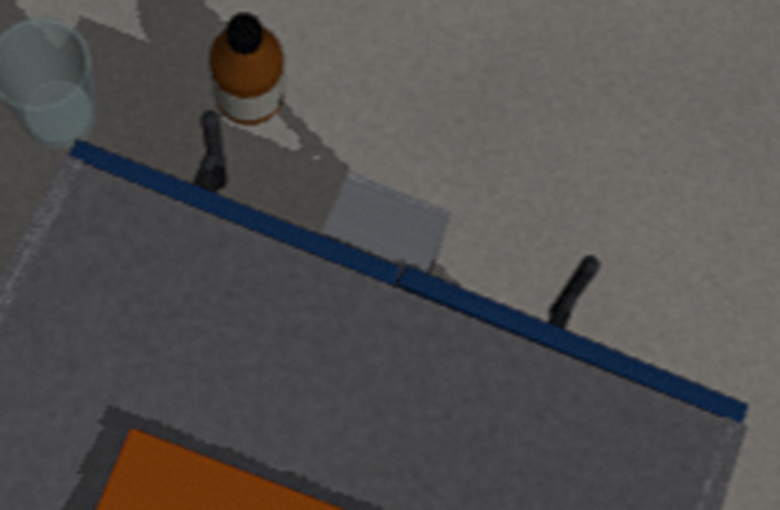

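View pics/side0z.png

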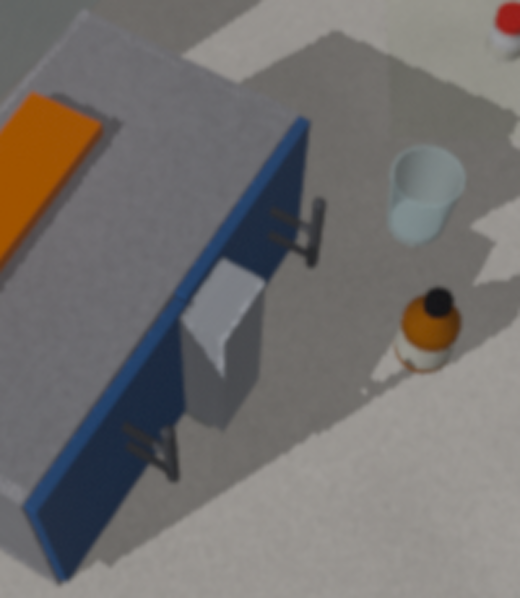

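```bash
cat > fit.py <<'E'
from h import *
import pickle
from scipy.optimize import least_squares
P=pickle.load(open("p0.pkl","rb"))
M=[("scene",(-122,-200,220),(166.7,206)),("scene",(-110,-200,220),(171.7,203.3)),("scene",(-110,200,220),(260.7,427.3)),
("scene",(110,-200,220),(292,143)),("scene",(110,200,220),(397,384)),
("side",(-122,-200,220),(136.5,318.5)),("side",(-110,200,220),(282,209)),("side",(110,-200,220),(95,233)),("side",(110,200,220),(229,122)),("side",(-122,200,27),(313,224))]
def W(v,X):
    X=np.array(X)/1000;c,s=np.cos(v[2]),np.sin(v[2])
    return np.array([v[0]+c*X[0]-s*X[1],v[1]+s*X[0]+c*X[1],X[2]])
f=lambda v:np.concatenate([proj(P[n],W(v,X))-np.array(u) for n,X,u in M])
r=least_squares(f,[.72,0,.08],loss="soft_l1");v=r.x
if __name__=="__main__":
    print(v,np.degrees(v[2]));print(f(v).reshape(-1,2).round(1).tolist())
    # active pull top centre z=.215: scene zoom (590,264), side zoom (168,430)
    for n,u in(("scene",(120+264/3,180+590/3)),("side",(90+433/2.6,200+169/2.6))):
        w=atz(P[n],u,.215);d=w[:2]-v[:2];c,s=np.cos(v[2]),np.sin(v[2])
        print(n,w.round(4),"cup",np.round([c*d[0]+s*d[1],-s*d[0]+c*d[1]],4), "pred shut",proj(P[n],W(v,(-165,95,215))),u)
    for n,u in(("scene",(120+118/3,180+210/3)),("side",(90+203/2.6,200+320/2.6))): print("passive",u,proj(P[n],W(v,(-165,-135,215))))
    for a,b in(("hinge",(-110,200,195)),("pull",(-165,95,195)),("knob",(-138,-18,190))):print(a,W(v,b).round(4))
    # bottle: cap top z=.105
    print("bottle",atz(P["scene"],(120+30/3,180+243/3),.105),atz(P["side"],(90+295/2.6,200+440/2.6),.105))
    print("beaker",atz(P["scene"],(120+62/3,180+47/3),.085),atz(P["side"],(90+172/2.6,200+430/2.6),.085))
E
python3 fit.py
```

```text
[0.72659586 0.00698917 0.08973655] 5.141525598711652
[[-3.2, -1.9], [-2.1, -2.3], [-1.3, 1.8], [-1.2, -3.5], [1.3, 1.3], [-1.0, 0.3], [3.5, -2.7], [-1.7, -2.6], [-0.3, -8.0], [2.6, 0.1]]
scene [0.5574 0.0884 0.215 ] cup [-0.1613  0.0963] pred shut [205.73820446 376.65670361] (208.0, 376.66666666666663)
side [0.5485 0.087  0.215 ] cup [-0.1702  0.0957] pred shut [254.92006063 262.85280648] (256.53846153846155, 265.0)
passive (159.33333333333334, 250.0) [156.84634598 249.57180635]
passive (168.0769230769231, 323.0769230769231) [167.07508424 321.54619179]
hinge [0.5991 0.1963 0.195 ]
pull [0.5537 0.0868 0.195 ]
knob [ 0.5908 -0.0233  0.19  ]
bottle [ 0.47003289 -0.18099076  0.105     ] [ 0.46444085 -0.18845996  0.105     ]
beaker [ 0.54566292 -0.29479289  0.085     ] [ 0.54375551 -0.30806402  0.085     ]
```

```bash
cat > mv.py <<'E'
import sys
from h import *
from station import ctrl
from scipy.spatial.transform import Rotation as R
def show(o=None):
    o=o or ctrl.get_obs();r=R.from_rotvec(o["tool_rot"]).as_matrix()
    print("t",round(o["t"],2),"pos",np.round(o["tool_pos"],4),"q",np.round(o["q"],3),"F",np.round(o["contact_force"],1),"open",round(o["opening"],4),"jaw az",np.degrees(np.arctan2(r[1,2],r[0,2])).round(1),"ty",r[:,1].round(3))
def goal(pos,az):
    o=ctrl.get_obs();r=R.from_rotvec(o["tool_rot"]);a=np.radians(az)
    y=np.array([0,0,-1.]);z=np.array([np.cos(a),np.sin(a),0]);G=R.from_matrix(np.c_[np.cross(y,z),y,z])
    print("shift",r.inv().apply(np.array(pos)-o["tool_pos"]).round(4).tolist(),"turn",np.degrees((r.inv()*G).as_rotvec()).round(2).tolist())
if __name__=="__main__":
    show()
    a=list(map(float,sys.argv[1:]))
    for i in range(0,len(a),4): goal(a[i:i+3],a[i+3])
E
python3 mv.py 0.3 -.4 .33 95 0.3 -.4 .33 -85 0.553 0.0875 .3 95
```

```text
t 1.0 pos [ 0.1636 -0.6032  0.2313] q [-1.425  0.053  1.613  0.     1.476 -0.119] F [-1.   0.5  0.4] open 0.085 jaw az -74.8 ty [ 0. -0. -1.]
shift [-0.1849, -0.0987, -0.1604] turn [-0.0, -169.83, 0.01]
shift [-0.1849, -0.0987, -0.1604] turn [-0.0, 10.17, -0.0]
shift [-0.5566, -0.0687, -0.5647] turn [-0.0, -169.83, 0.01]
```

>>> arm_command --steps '[[[-0.185, -0.1, -0.16], [0, 10, 0], 1], [[-0.185, -0.1, -0.16], [0, 10, 0], 1], [[-0.185, -0.1, -0.16], [0, 10, 0], 1], [[-0.185, -0.1, -0.16], [0, 10, 0], 1], [[-0.185, -0.1, -0.16], [0, 10, 0], 1]]'

```text
t: 1.5
tool_pos: [0.2935, -0.4097, 0.3268]
tool_rot: [-0.097, 2.175, -2.176]
contact_force: [0.5, 0.0, 1.1]
opening: 0.0852
```

```bash
python3 mv.py 0.53 0.0875 .33 -85
```

```text
t 1.5 pos [ 0.2935 -0.4097  0.3268] q [-1.097 -0.28   1.762  0.     1.658  0.384] F [0.5 0.  1.1] open 0.0852 jaw az -84.9 ty [ 0. -0. -1.]
shift [-0.2801, -0.0033, -0.474] turn [-0.03, 0.14, -0.02]
```

>>> arm_command --steps '[[[-0.28, 0, -0.474], [0, 0, 0], 1], [[-0.28, 0, -0.474], [0, 0, 0], 1], [[-0.28, 0, -0.474], [0, 0, 0], 1], [[-0.28, 0, -0.474], [0, 0, 0], 1], [[-0.28, 0, -0.474], [0, 0, 0], 1]]'

```text
t: 2.0
tool_pos: [0.4006, -0.1836, 0.3266]
tool_rot: [-0.095, 2.174, -2.176]
contact_force: [1.1, 0.6, 0.5]
opening: 0.0856
```

```bash
python3 mv.py 0.53 0.0875 .33 -85
```

```text
t 2.0 pos [ 0.4006 -0.1836  0.3266] q [-0.599 -0.444  1.887 -0.     1.697  0.883] F [1.1 0.6 0.5] open 0.0856 jaw az -84.9 ty [ 0.002 -0.001 -1.   ]
shift [-0.1531, -0.0035, -0.2585] turn [-0.07, 0.12, -0.09]
```

>>> arm_command --steps '[[[-0.153, 0, -0.258], [0, 0, 0], 1], [[-0.153, 0, -0.258], [0, 0, 0], 1], [[-0.153, 0, -0.258], [0, 0, 0], 1], [[-0.153, 0, -0.258], [0, 0, 0], 1], [[-0.153, 0, -0.258], [0, 0, 0], 1]]'

```text
t: 2.5
tool_pos: [0.5082, 0.0424, 0.3268]
tool_rot: [-0.095, 2.173, -2.176]
contact_force: [0.8, -1.0, 0.1]
opening: 0.0853
```

>>> arm_command --steps '[[[-0.025, 0, -0.042], [0, 0, 0], 1], [[-0.025, 0, -0.042], [0, 0, 0], 1]]'

```text
t: 2.7
tool_pos: [0.5302, 0.0911, 0.3263]
tool_rot: [-0.102, 2.171, -2.171]
contact_force: [-0.7, -1.3, 0.3]
opening: 0.0857
```

```bash
python3 mv.py; python3 - <<'E'
from station import ctrl
import cv2,numpy as np,pickle
p=ctrl.get_image("wrist");pickle.dump(p,open("w1.pkl","wb"))
print(p["camera_matrix"].round(2).tolist(),p["world_from_camera"].round(4).tolist())
for t in("active_pull","active_hinge"):print([(np.round(b["position"],1),b["confidence"]) for b in ctrl.boxes_of(p,t)])
cv2.imwrite("pics/w1.png",p["img"][:,:,::-1])
E
```

```text
t 2.7 pos [0.5302 0.0911 0.3263] q [ 0.032 -0.196  1.693  0.     1.643  1.506] F [-0.7 -1.3  0.3] open 0.0857 jaw az -84.5 ty [ 0.002  0.    -1.   ]
[[325.19, 0.0, 276.65], [0.0, 325.19, 205.14], [0.0, 0.0, 1.0]] [[0.0965, 0.9447, 0.3135, 0.6112], [-0.9953, 0.0917, 0.0299, 0.0993], [-0.0005, -0.3149, 0.9491, 0.4699], [0.0, 0.0, 0.0, 1.0]]
[(array([134.2, 363.2]), 0.79)]
[(array([133.1, 363.7]), 0.93)]
```

View pics/w1.png

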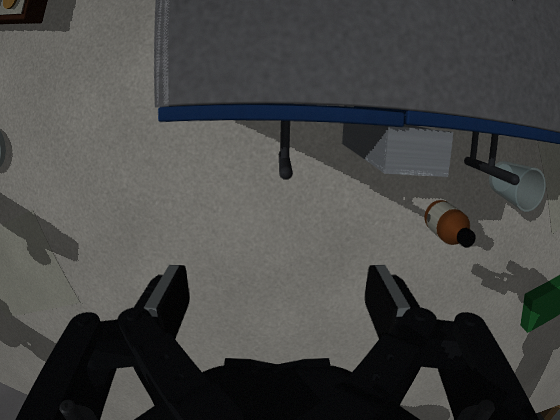

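The wrist view shows the active pull with its top end at about row 173, col 286. The cover strip is to its right at col 385–450, and the door's hinge-side corner is at about row 109–121, col 159. Next I work out the positions.

```bash
cat >> h.py <<'E'
def watz(p,rc,z):
    K=p["camera_matrix"];T=p["world_from_camera"]
    u=np.array([(rc[1]-K[0,2])/K[0,0],(rc[0]-K[1,2])/K[1,1]]);th=np.hypot(*u);s=np.sin(th)/th
    d=T[:3,:3]@np.array([u[0]*s,-u[1]*s,-np.cos(th)]);o=T[:3,3];return o+d*(z-o[2])/d[2]
E
python3 - <<'E'
from h import *
import pickle
from fit import v
p=pickle.load(open("w1.pkl","rb"))
c,s=np.cos(v[2]),np.sin(v[2])
for n,rc,z in(("pull top",(173,286),.215),("door corner front (-122,200)",(121,159),.22),("carc corner (-110,200)",(109,159),.22),("carc corner2",(105,156),.22),("gap passive front(-122,0)",(125,406),.22),("gap (-110,0)",(111,405),.22),("strip outer -49",(174,449),.214),("strip outer 13",(176,387),.214),("passive pull",(179,516),.215)):
    w=watz(p,rc,z);d=w[:2]-v[:2];print(n,w.round(4),"cup",np.round([c*d[0]+s*d[1],-s*d[0]+c*d[1]],4))
cv2.imwrite("pics/w1z.png",cv2.resize(p["img"][90:200,140:480,::-1],None,fx=2.3,fy=2.3,interpolation=cv2.INTER_CUBIC))
E
```

```text
pull top [0.5548 0.0864 0.215 ] cup [-0.164   0.0945]
door corner front (-122,200) [0.5897 0.1913 0.22  ] cup [-0.1198  0.1958]
carc corner (-110,200) [0.5994 0.1917 0.22  ] cup [-0.1102  0.1954]
carc corner2 [0.6025 0.1945 0.22  ] cup [-0.1068  0.1979]
gap passive front(-122,0) [ 0.6062 -0.0055  0.22  ] cup [-0.121  -0.0016]
gap (-110,0) [ 0.6173 -0.0028  0.22  ] cup [-0.1098  0.    ]
strip outer -49 [ 0.5705 -0.0583  0.214 ] cup [-0.1614 -0.0511]
strip outer 13 [0.5612 0.0016 0.214 ] cup [-0.1652  0.0094]
passive pull [ 0.5768 -0.1411  0.215 ] cup [-0.1624 -0.1341]
```

View pics/w1z.png

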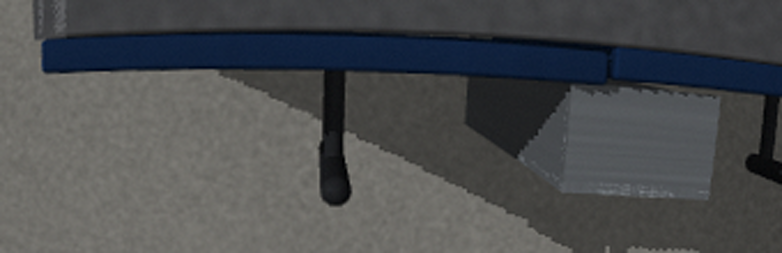

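```bash
python3 mv.py .554 .0865 .25 -85 .554 .0865 .18 -85
```

```text
t 2.85 pos [0.5292 0.0865 0.3267] q [ 0.024 -0.2    1.696 -0.002  1.644  1.505] F [ 0.  -1.3  0.2] open 0.0856 jaw az -84.8 ty [ 0.002 -0.002 -1.   ]
shift [-0.0245, 0.0768, 0.002] turn [-0.12, 0.17, -0.12]
shift [-0.0244, 0.1468, 0.0019] turn [-0.12, 0.17, -0.12]
```

>>> arm_command --steps '[[[-0.0245, 0.04, 0.002], [0, 0, 0], 1], [[-0.0245, 0.075, 0.002], [0, 0, 0], 1], [[-0.0245, 0.11, 0.002], [0, 0, 0], 1], [[-0.0245, 0.147, 0.002], [0, 0, 0], 1], [[-0.0245, 0.147, 0.002], [0, 0, 0], 1]]'

```text
t: 3.35
tool_pos: [0.55, 0.0846, 0.1736]
tool_rot: [-0.106, 2.179, -2.183]
contact_force: [-0.4, -0.0, -0.6]
opening: 0.0856
```

>>> arm_command --steps '[[[0, 0, 0], [0, 0, 0], 0], [[0, 0, 0], [0, 0, 0], 0], [[0, 0, 0], [0, 0, 0], 0], [[0, 0, 0], [0, 0, 0], 0], [[0, 0, 0], [0, 0, 0], 0]]' --force 30

```text
t: 3.85
tool_pos: [0.5507, 0.0849, 0.175]
tool_rot: [-0.103, 2.178, -2.181]
contact_force: [0.0, 11.6, 5.0]
opening: 0.0121
```

```bash
python3 mv.py; python3 - <<'E'
from station import ctrl
import cv2
p=ctrl.get_image("wrist")
cv2.imwrite("pics/w2.png",p["img"][:,:,::-1])
E
```

```text
t 3.85 pos [0.5507 0.0849 0.175 ] q [ 0.02  -0.063  1.823 -0.002  1.388  1.504] F [ 0.  11.6  5. ] open 0.0121 jaw az -85.0 ty [-0.007 -0.002 -1.   ]
```

View pics/w2.png

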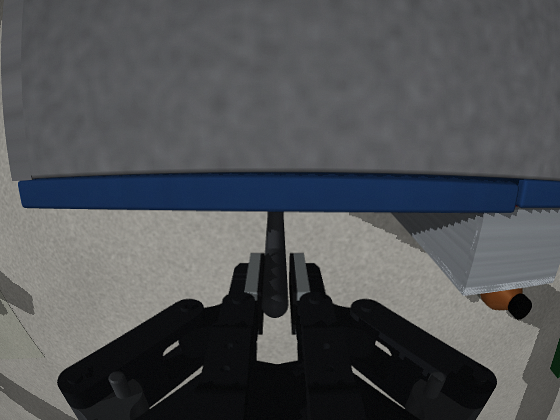

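```bash
cat > arc.py <<'E'
import sys
from mv import *
H=np.array([.599,.1955]);B=np.array([.5537,.086]);off=np.array([-.003,0])
show();o=ctrl.get_obs();r=R.from_rotvec(o["tool_rot"])
k=float(sys.argv[1])
for d in map(float,sys.argv[2:]):
    t=np.radians(d);A=np.array([[np.cos(t),np.sin(t)],[-np.sin(t),np.cos(t)]])
    a=np.radians(k*d);A2=np.array([[np.cos(a),np.sin(a)],[-np.sin(a),np.cos(a)]])
    pos=[*(H+A@(B-H)+A2@off),.178]; print(d,end=" ");goal(pos,-85-k*d)
E
python3 arc.py .4 4 8 12 16 20
```

```text
t 3.9 pos [0.5511 0.0856 0.1751] q [ 0.021 -0.063  1.823  0.     1.387  1.504] F [1.5 3.7 0.8] open 0.0101 jaw az -85.0 ty [-0.005 -0.    -1.   ]
4.0 shift [0.0076, -0.0029, -0.0046] turn [0.02, 1.63, 0.31]
8.0 shift [0.0145, -0.0028, -0.0093] turn [0.02, 3.23, 0.31]
12.0 shift [0.021, -0.0028, -0.0144] turn [0.01, 4.83, 0.31]
16.0 shift [0.0272, -0.0028, -0.0199] turn [0.01, 6.43, 0.31]
20.0 shift [0.033, -0.0027, -0.0259] turn [0.01, 8.03, 0.31]
```

>>> arm_command --steps '[[[0.0075, -0.002, -0.0045], [0, 1.6, 0], 0], [[0.0145, -0.003, -0.0095], [0, 3.2, 0], 0], [[0.021, -0.003, -0.0145], [0, 4.8, 0], 0], [[0.027, -0.003, -0.02], [0, 6.4, 0], 0], [[0.033, -0.003, -0.026], [0, 8, 0], 0]]'

```text
t: 4.4
tool_pos: [0.5147, 0.1092, 0.1752]
tool_rot: [-0.05, -2.191, 2.19]
contact_force: [5.3, 1.2, -11.3]
opening: 0.0101
```

```bash
python3 arc.py .4 24 29 34 39 44
```

```text
t 4.4 pos [0.5147 0.1092 0.1752] q [ 6.700e-02 -1.390e-01  1.894e+00  1.000e-03  1.395e+00  1.691e+00] F [  5.3   1.2 -11.3] open 0.0101 jaw az -93.1 ty [-0.008  0.001 -1.   ]
24.0 shift [0.0049, -0.0027, -0.005] turn [0.02, 1.54, 0.46]
29.0 shift [0.0121, -0.0027, -0.0125] turn [0.01, 3.54, 0.46]
34.0 shift [0.0186, -0.0026, -0.0206] turn [0.0, 5.54, 0.46]
39.0 shift [0.0243, -0.0026, -0.0293] turn [-0.01, 7.54, 0.47]
44.0 shift [0.0293, -0.0025, -0.0384] turn [-0.01, 9.54, 0.47]
```

>>> arm_command --steps '[[[0.005, 0, -0.005], [0, 1.5, 0], 0], [[0.012, 0, -0.0125], [0, 3.5, 0], 0], [[0.0185, 0, -0.0205], [0, 5.5, 0], 0], [[0.0245, 0, -0.0295], [0, 7.5, 0], 0], [[0.0295, 0, -0.0385], [0, 9.5, 0], 0]]'

```text
t: 4.9
tool_pos: [0.4866, 0.1487, 0.1751]
tool_rot: [-0.224, -2.098, 2.103]
contact_force: [0.1, -3.6, -2.0]
opening: 0.0105
```

```bash
python3 arc.py .4 49 54 59 64 69
```

```text
t 4.9 pos [0.4866 0.1487 0.1751] q [ 0.15  -0.182  1.932  0.     1.401  1.942] F [ 0.1 -3.6 -2. ] open 0.0105 jaw az -102.7 ty [-0.009 -0.001 -1.   ]
49.0 shift [0.005, -0.0029, -0.0093] turn [-0.19, 1.91, 0.5]
54.0 shift [0.0099, -0.0029, -0.0184] turn [-0.2, 3.91, 0.5]
59.0 shift [0.0141, -0.0028, -0.028] turn [-0.2, 5.91, 0.5]
64.0 shift [0.0173, -0.0028, -0.0379] turn [-0.21, 7.91, 0.49]
69.0 shift [0.0198, -0.0029, -0.0481] turn [-0.22, 9.91, 0.49]
```

>>> arm_command --steps '[[[0.005, 0, -0.0095], [0, 2, 0], 0], [[0.01, 0, -0.0185], [0, 4, 0], 0], [[0.014, 0, -0.028], [0, 6, 0], 0], [[0.0175, 0, -0.038], [0, 8, 0], 0], [[0.02, 0, -0.048], [0, 10, 0], 0]]'

```text
t: 5.4
tool_pos: [0.4756, 0.1999, 0.175]
tool_rot: [-0.389, -1.992, 2.003]
contact_force: [-7.3, -2.9, 1.3]
opening: 0.0099
```

```bash
python3 arc.py .4 74 79 84 89 94 96
```

```text
t 5.4 pos [0.4756 0.1999 0.175 ] q [ 2.530e-01 -1.600e-01  1.913e+00  1.000e-03  1.404e+00  2.221e+00] F [-7.3 -2.9  1.3] open 0.0099 jaw az -112.8 ty [-0.015 -0.003 -1.   ]
74.0 shift [0.0013, -0.0031, -0.0108] turn [-0.48, 1.8, 0.71]
79.0 shift [0.0038, -0.0031, -0.021] turn [-0.49, 3.8, 0.7]
84.0 shift [0.0053, -0.0032, -0.0313] turn [-0.5, 5.8, 0.69]
89.0 shift [0.006, -0.0032, -0.0417] turn [-0.52, 7.8, 0.68]
94.0 shift [0.0058, -0.0033, -0.0521] turn [-0.53, 9.8, 0.67]
96.0 shift [0.0054, -0.0034, -0.0563] turn [-0.53, 10.6, 0.67]
```

>>> arm_command --steps '[[[0.0015, 0, -0.011], [0, 2, 0], 0], [[0.004, 0, -0.021], [0, 4, 0], 0], [[0.0055, 0, -0.0315], [0, 6, 0], 0], [[0.006, 0, -0.0415], [0, 8, 0], 0], [[0.006, 0, -0.052], [0, 10, 0], 0]]'

```text
t: 5.9
tool_pos: [0.4895, 0.2509, 0.1751]
tool_rot: [-0.543, -1.883, 1.897]
contact_force: [-3.1, -1.3, 0.5]
opening: 0.01
```

```bash
python3 arc.py .4 94 97; python3 - <<'E'
from station import ctrl
import cv2
for n in("side","wrist"):
    p=ctrl.get_image(n);cv2.imwrite(f"pics/{n}3.png",p["img"][:,:,::-1])
E
```

```text
t 5.9 pos [0.4895 0.2509 0.1751] q [ 0.337 -0.074  1.834  0.003  1.398  2.481] F [-3.1 -1.3  0.5] open 0.01 jaw az -122.9 ty [-0.016 -0.002 -1.   ]
94.0 shift [-0.0012, -0.003, 0.0] turn [-0.63, -0.28, 0.71]
97.0 shift [-0.0007, -0.003, -0.0062] turn [-0.63, 0.92, 0.71]
```

View pics/side3.png

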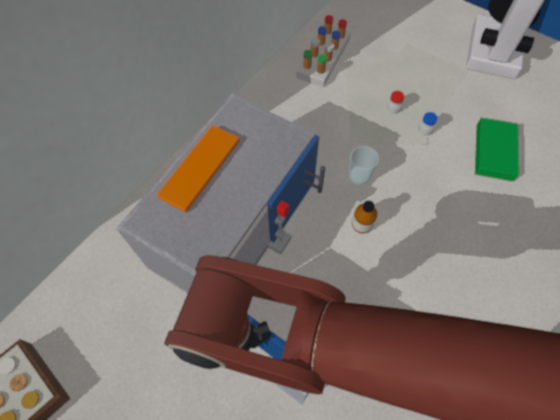

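View pics/wrist3.png

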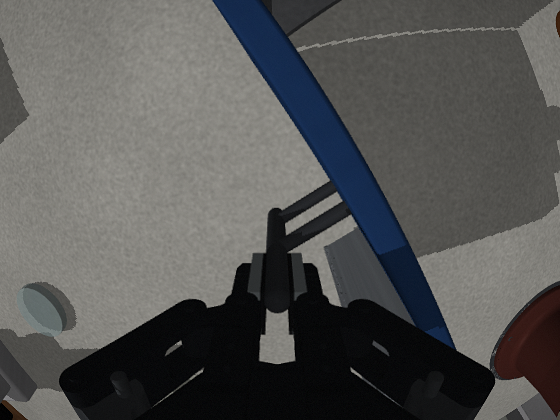

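The side view shows the door swung wide, about 94° by the arc, with the red knob exposed at row 209, col 282. In the wrist view the fingers still hold the bar. I'll open them part way so the finger stays clear of the leaf, then lift.

>>> arm_command --steps '[[[0, 0, 0], [0, 0, 0], 0.3], [[0, 0, 0], [0, 0, 0], 0.3], [[0, 0, 0], [0, 0, 0], 0.3], [[0, -0.03, 0], [0, 0, 0], 0.3], [[0, -0.06, 0], [0, 0, 0], 0.3]]'

```text
t: 6.5
tool_pos: [0.4901, 0.2508, 0.2344]
tool_rot: [-0.539, -1.884, 1.898]
contact_force: [0.7, -0.1, 0.3]
opening: 0.0258
```

>>> arm_command --steps '[[[0, -0.04, 0], [0, 0, 0], 0.3], [[0, -0.08, 0], [0, 0, 0], 0.3], [[0, -0.09, 0], [0, 0, 0], 0.3]]'

```text
t: 6.8
tool_pos: [0.4936, 0.2512, 0.3307]
tool_rot: [-0.548, -1.892, 1.896]
contact_force: [0.7, 0.0, -0.3]
opening: 0.0255
```

```bash
python3 mv.py .57 -.02 .32 -85
```

```text
t 6.8 pos [0.4936 0.2512 0.3307] q [ 0.335 -0.151  1.646  0.003  1.655  2.478] F [ 0.7  0.  -0.3] open 0.0255 jaw az -122.8 ty [-0.009  0.    -1.   ]
shift [-0.2111, 0.0099, 0.1867] turn [-0.11, -37.76, 0.52]
```

>>> arm_command --steps '[[[-0.2, 0.01, 0.2], [0, -38, 0], 0.3], [[-0.2, 0.01, 0.2], [0, -38, 0], 0.3], [[-0.2, 0.01, 0.2], [0, -38, 0], 0.3], [[-0.2, 0.01, 0.2], [0, -38, 0], 0.3], [[-0.2, 0.01, 0.2], [0, -38, 0], 0.3]]'

```text
t: 7.3
tool_pos: [0.5422, 0.0234, 0.32]
tool_rot: [-0.116, 2.177, -2.175]
contact_force: [1.3, 0.0, 0.5]
opening: 0.0258
```

>>> arm_command --steps '[[[-0.025, 0, 0.035], [0, 0, 0], 0.6], [[-0.025, 0, 0.035], [0, 0, 0], 0.6], [[-0.025, 0, 0.035], [0, 0, 0], 0.6]]'

```text
t: 7.6
tool_pos: [0.5703, -0.0101, 0.3184]
tool_rot: [-0.116, 2.18, -2.177]
contact_force: [0.3, -0.2, 0.2]
opening: 0.0511
```

```bash
python3 mv.py .55 -.02 .32 -85; python3 - <<'E'
from station import ctrl
import cv2,pickle
for n in("wrist","scene","side"):
    p=ctrl.get_image(n);cv2.imwrite(f"pics/{n}4.png",p["img"][:,:,::-1]);pickle.dump(p,open(n+"4.pkl","wb"))
    print(n,ctrl.boxes_of(p,"bolt_knob"))
E
```

```text
t 7.6 pos [ 0.5703 -0.0101  0.3184] q [-1.480e-01 -1.060e-01  1.625e+00 -1.000e-03  1.634e+00  1.328e+00] F [ 0.3 -0.2  0.2] open 0.0511 jaw az -84.6 ty [-0.012  0.001 -1.   ]
shift [0.0212, -0.0014, 0.0079] turn [0.1, 0.44, 0.66]
wrist [{'position': [173.0, 297.9], 'confidence': 0.89}]
scene [{'position': [200.1, 306.5], 'confidence': 0.62}]
side [{'position': [209.9, 281.6], 'confidence': 0.71}]
```

View pics/wrist4.png

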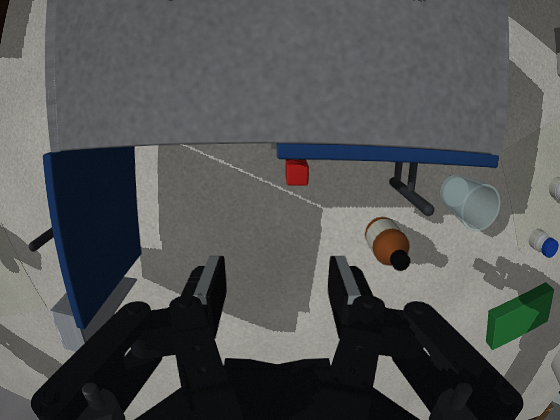

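View pics/side4.png

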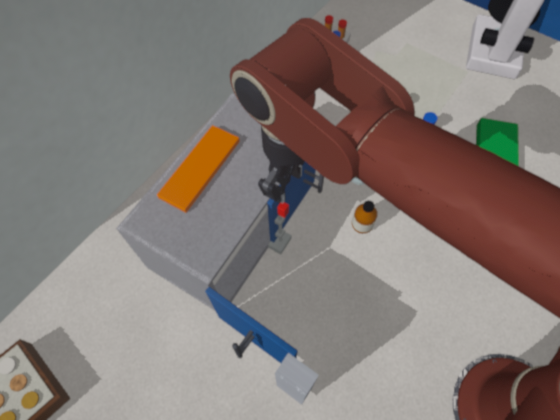

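The active door stays wide open. The red knob shows at about row 172, col 298 in the wrist view, and I'll measure it there.

```bash
python3 - <<'E'
from h import *
import pickle
from fit import v,W
p=pickle.load(open("wrist4.pkl","rb"))
im=p["img"][150:195,270:325,::-1]
cv2.imwrite("pics/w4z.png",cv2.resize(im,None,fx=12,fy=12,interpolation=cv2.INTER_NEAREST))
im=p["img"].astype(int);m=(im[...,0]>100)&(im[...,1]<60)&(im[...,2]<60);m[:,330:]=0;m[:150]=0
r,c=np.where(m);print(r.min(),r.max(),c.min(),c.max(),len(r))
q=np.where(m[:,297])[0];print([(x,im[x,297].tolist()) for x in q])
print("pred knob top",W(v,(-138,-18,202)).round(4))
cc,s=np.cos(v[2]),np.sin(v[2])
for rc,z in(((r.max(),c.min()),.202),((r.max(),c.max()),.202),((r.max(),(c.min()+c.max())/2),.202),((158,278),.22),((149,278),.22)):
    w=watz(p,rc,z);d=w[:2]-v[:2];print(rc,w.round(4),np.round([cc*d[0]+s*d[1],-s*d[0]+cc*d[1]],4))
E
python3 mv.py
```

```text
160 185 285 307 443
[(np.int64(164), [107, 19, 18]), (np.int64(165), [149, 30, 27]), (np.int64(166), [146, 28, 27]), (np.int64(167), [141, 27, 26]), (np.int64(168), [141, 27, 26]), (np.int64(169), [140, 26, 25]), (np.int64(170), [139, 25, 23]), (np.int64(171), [141, 28, 25]), (np.int64(172), [138, 26, 23]), (np.int64(173), [137, 25, 23]), (np.int64(174), [138, 25, 23]), (np.int64(175), [139, 26, 26]), (np.int64(176), [138, 26, 25]), (np.int64(177), [136, 24, 22]), (np.int64(178), [136, 25, 23]), (np.int64(179), [136, 25, 23]), (np.int64(180), [138, 28, 25]), (np.int64(181), [136, 25, 23]), (np.int64(182), [136, 24, 23]), (np.int64(183), [136, 23, 22]), (np.int64(184), [121, 24, 22])]
pred knob top [ 0.5908 -0.0233  0.202 ]
(np.int64(185), np.int64(285)) [ 0.582  -0.0152  0.202 ] [-0.146  -0.0092]
(np.int64(185), np.int64(307)) [ 0.5838 -0.0334  0.202 ] [-0.1459 -0.0274]
(np.int64(185), np.float64(296.0)) [ 0.5829 -0.0243  0.202 ] [-0.146  -0.0183]
(158, 278) [ 0.6074 -0.0069  0.22  ] [-0.1199 -0.0032]
(149, 278) [ 0.6143 -0.0063  0.22  ] [-0.1131 -0.0031]
t 7.9 pos [ 0.5702 -0.008   0.32  ] q [-1.440e-01 -1.090e-01  1.625e+00 -1.000e-03  1.634e+00  1.328e+00] F [-1.2 -0.2 -0.5] open 0.0513 jaw az -84.3 ty [-0.009  0.    -1.   ]
```

View pics/w4z.png

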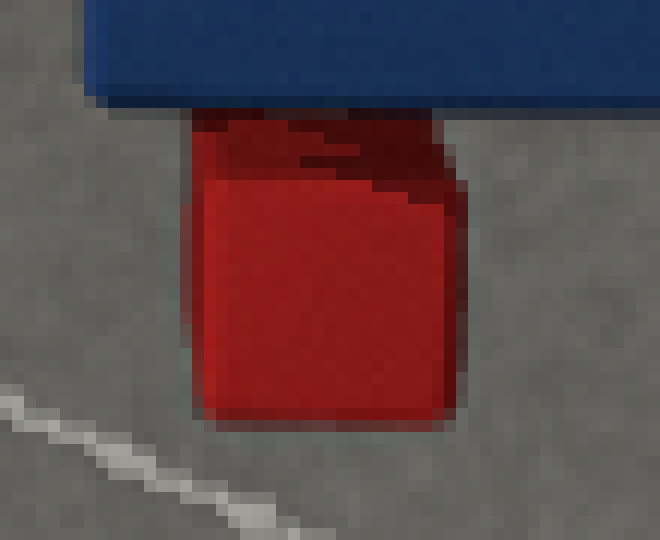

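```bash
python3 mv.py .5895 -.024 .24 -84.9 .5895 -.024 .176 -84.9
```

```text
t 7.9 pos [ 0.5702 -0.008   0.32  ] q [-1.440e-01 -1.090e-01  1.625e+00 -1.000e-03  1.634e+00  1.328e+00] F [-1.2 -0.2 -0.5] open 0.0513 jaw az -84.3 ty [-0.009  0.    -1.   ]
shift [-0.0184, 0.0798, 0.0179] turn [0.06, 0.55, 0.51]
shift [-0.0189, 0.1438, 0.018] turn [0.06, 0.55, 0.51]
```

>>> arm_command --steps '[[[-0.0185, 0.035, 0.018], [0, 0.5, 0.5], 0.6], [[-0.0185, 0.07, 0.018], [0, 0.5, 0.5], 0.6], [[-0.0185, 0.07, 0.018], [0, 0.5, 0.5], 0.6]]'

```text
t: 8.2
tool_pos: [0.5867, -0.0231, 0.2436]
tool_rot: [-0.111, 2.184, -2.176]
contact_force: [-0.9, 0.5, -1.7]
opening: 0.0515
```

```bash
python3 mv.py .5895 -.024 .176 -84.9
```

```text
t 8.2 pos [ 0.5867 -0.0231  0.2436] q [-1.670e-01 -3.600e-02  1.682e+00  1.000e-03  1.507e+00  1.313e+00] F [-0.9  0.5 -1.7] open 0.0515 jaw az -84.8 ty [-0.011  0.003 -1.   ]
shift [-0.0035, 0.0675, 0.0014] turn [0.22, 0.09, 0.61]
```

>>> arm_command --steps '[[[-0.003, 0.025, 0.001], [0, 0, 0.6], 0.6], [[-0.003, 0.05, 0.001], [0, 0, 0.6], 0.6], [[-0.003, 0.067, 0.001], [0, 0, 0.6], 0.6], [[-0.003, 0.067, 0.001], [0, 0, 0.6], 0.6]]'

```text
t: 8.6
tool_pos: [0.5878, -0.023, 0.1748]
tool_rot: [-0.104, 2.182, -2.172]
contact_force: [-0.3, -0.3, -0.5]
opening: 0.0511
```

```bash
python3 mv.py; python3 - <<'E'
from station import ctrl
import cv2
p=ctrl.get_image("wrist");cv2.imwrite("pics/wrist5.png",p["img"][:,:,::-1])
E
```

```text
t 8.6 pos [ 0.5878 -0.023   0.1748] q [-0.167  0.01   1.752  0.004  1.384  1.311] F [-0.3 -0.3 -0.5] open 0.0511 jaw az -84.8 ty [-0.004  0.004 -1.   ]
```

View pics/wrist5.png

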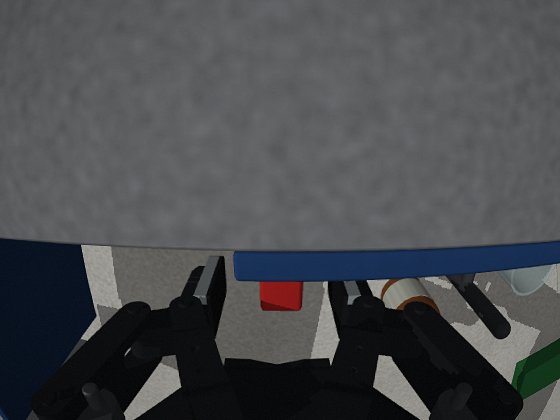

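The knob sits centred between the pads, at col 281 with pads at about 222 and 335. Closing now.

>>> arm_command --steps '[[[0, 0, 0], [0, 0, 0], 0], [[0, 0, 0], [0, 0, 0], 0], [[0, 0, 0], [0, 0, 0], 0], [[0, 0, 0], [0, 0, 0], 0]]' --force 50

```text
t: 9.05
tool_pos: [0.59, -0.0246, 0.1787]
tool_rot: [-0.096, 2.175, -2.173]
contact_force: [0.6, -5.5, 2.3]
opening: 0.0171
```

>>> arm_command --steps '[[[0, -0.008, 0], [0, 0, 0], 0], [[0, -0.016, 0], [0, 0, 0], 0], [[0, -0.024, 0], [0, 0, 0], 0], [[0, -0.03, 0], [0, 0, 0], 0], [[0, -0.035, 0], [0, 0, 0], 0]]'

```text
t: 9.55
tool_pos: [0.5897, -0.0248, 0.2141]
tool_rot: [-0.097, 2.175, -2.173]
contact_force: [-0.2, -3.0, -4.1]
opening: 0.017
```

```bash
python3 mv.py
```

```text
t 9.55 pos [ 0.5897 -0.0248  0.2141] q [-1.690e-01 -1.900e-02  1.715e+00  1.000e-03  1.445e+00  1.311e+00] F [-0.2 -3.  -4.1] open 0.017 jaw az -84.8 ty [ 0.002  0.001 -1.   ]
```

>>> arm_command --steps '[[[0, -0.003, 0], [0, 0, 0], 0], [[0, -0.006, 0], [0, 0, 0], 0], [[0, -0.0075, 0], [0, 0, 0], 0], [[0, -0.0075, 0], [0, 0, 0], 0]]'

```text
t: 9.95
tool_pos: [0.5886, -0.025, 0.2173]
tool_rot: [-0.102, 2.177, -2.175]
contact_force: [5.0, -4.2, -16.8]
opening: 0.0171
```

```bash
python3 mv.py;python3 - <<'E'
from station import ctrl
import cv2,pickle
p=ctrl.get_image("side");cv2.imwrite("pics/side6.png",cv2.resize(p["img"][130:300,200:400,::-1],None,fx=3,fy=3))
E
```

```text
t 9.95 pos [ 0.5886 -0.025   0.2173] q [-0.169 -0.021  1.711  0.     1.454  1.311] F [  5.   -4.2 -16.8] open 0.0171 jaw az -84.8 ty [-0.002  0.001 -1.   ]
```

View pics/side6.png

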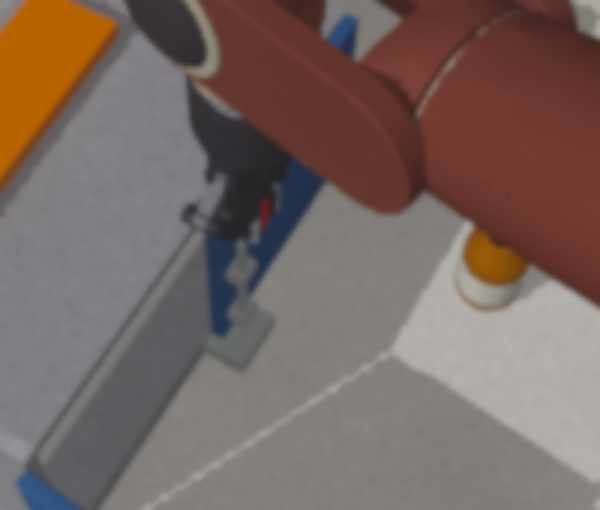

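The travel is 38.6 mm and the force rose from 4 N to 17 N, so the bolt is at its upper stop. I'll release and lift away.

>>> arm_command --steps '[[[0, 0, 0], [0, 0, 0], 0.6], [[0, 0, 0], [0, 0, 0], 0.6], [[0, 0, 0], [0, 0, 0], 0.6], [[0, -0.03, 0], [0, 0, 0], 0.6], [[0, -0.07, 0], [0, 0, 0], 0.6]]'

```text
t: 10.5
tool_pos: [0.5877, -0.0245, 0.2865]
tool_rot: [-0.106, 2.18, -2.175]
contact_force: [0.4, 0.0, 0.5]
opening: 0.0511
```

>>> arm_command --steps '[[[0.02, -0.03, 0], [0, 0, 0], 0.6], [[0.05, -0.06, 0], [0, 0, 0], 0.6], [[0.08, -0.06, 0], [0, 0, 0], 0.6], [[0.08, -0.06, 0], [0, 0, 0], 0.6]]'

```text
t: 10.9
tool_pos: [0.5073, -0.0318, 0.3509]
tool_rot: [-0.099, 2.176, -2.174]
contact_force: [0.6, -0.4, -0.3]
opening: 0.0514
```

```bash
python3 mv.py;python3 - <<'E'
from station import ctrl
import cv2,pickle
for n in("wrist","side","scene"):
    p=ctrl.get_image(n);cv2.imwrite(f"pics/{n}7.png",p["img"][:,:,::-1]);pickle.dump(p,open(n+"7.pkl","wb"))
E
```

```text
t 10.9 pos [ 0.5073 -0.0318  0.3509] q [-2.100e-01 -2.710e-01  1.716e+00  1.000e-03  1.697e+00  1.270e+00] F [ 0.6 -0.4 -0.3] open 0.0514 jaw az -84.8 ty [ 0.     0.001 -1.   ]
```

View pics/wrist7.png

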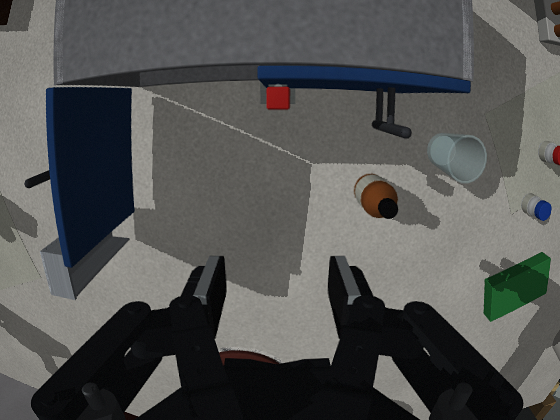

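View pics/side7.png

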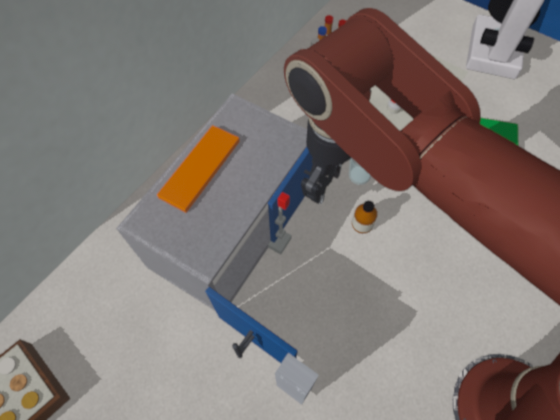

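```bash
python3 - <<'E'
from h import *
import pickle
from fit import v,W
for f in("side4","side7"):
    p=pickle.load(open(f+".pkl","rb"));im=p["img"].astype(int);m=(im[...,0]>90)&(im[...,1]<50)&(im[...,2]<50)
    m[:180]=0;m[225:]=0;m[:,:270]=0;m[:,296:]=0
    r,c=np.where(m);print(f,"red rows",r.min(),r.max(),"mean",r.mean().round(1),c.mean().round(1))
    if f=="side7":
        for l in(0,30,36,38,40):
            # visible centroid approximated by front/top: print shift only
            print(l,[proj(p,W(v,(-138,-18,z+l)))[0].round(1) for z in(202,168)])
p=pickle.load(open("wrist7.pkl","rb"));im=p["img"].astype(int);m=(im[...,0]>100)&(im[...,1]<60)&(im[...,2]<60);m[:,330:]=0;m[:,:240]=0;m[120:]=0
r,c=np.where(m);print(r.min(),r.max(),c.min(),c.max())
cc,s=np.cos(v[2]),np.sin(v[2])
for rc,z in(((r.max()+.5,278),.242),((r.max()+.5,278),.236),((81,259),.22),((91,470),.22),((88,48),.22),((265,66),.22)):
    w=watz(p,rc,z);d=w[:2]-v[:2];print(rc,z,np.round([cc*d[0]+s*d[1],-s*d[0]+cc*d[1]],4))
w1,w2=watz(p,(88,48),.22),watz(p,(265,66),.22);print("leaf dir deg",np.degrees(np.arctan2(*(w2-w1)[[1,0]]))-np.degrees(v[2]))
E
```

```text
side4 red rows 203 216 mean 209.1 282.7
side7 red rows 193 208 mean 200.5 283.2
0 [np.float64(206.3), np.float64(213.9)]
30 [np.float64(199.3), np.float64(207.2)]
36 [np.float64(197.8), np.float64(205.9)]
38 [np.float64(197.3), np.float64(205.4)]
40 [np.float64(196.8), np.float64(205.0)]
87 108 266 288
(np.float64(108.5), 278) 0.242 [-0.1465 -0.0193]
(np.float64(108.5), 278) 0.236 [-0.1466 -0.0193]
(81, 259) 0.22 [-0.1237 -0.0036]
(91, 470) 0.22 [-0.1191 -0.1985]
(88, 48) 0.22 [-0.1105  0.2073]
(265, 66) 0.22 [-0.3041  0.2212]
leaf dir deg -184.09332456615346
```

View pics/scene7.png

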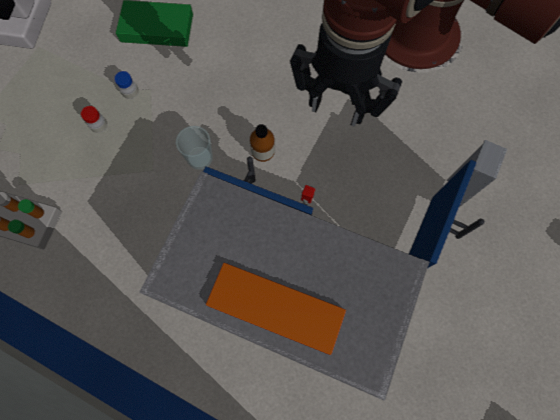

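```bash
python3 -c "
from station import ctrl
print(ctrl.finish_job())"
```

```text
the job is handed in; nothing more can be done
None
```

The active door is wide open, the bolt is drawn to its upper stop, and I handed the job in at about 11 s. I pinched the active door's pull and swung it open, let go, then pinched the red knob across y and lifted it. After that I released the knob and backed the gripper well clear of everything.

| Check | Result |
|---|---|
| Active door | About 94° open, measured from the last wrist picture and matching the arc I drove. |
| Bolt | The knob rose 38.6 mm. The lifting force then went from about 4 N to 17 N, which I read as the upper stop. |
| Knob after release | Still up. The side camera shows it 8.6 pixels higher, about 37 mm; that view is coarse, so the force is the stronger evidence. |
| Passive door | Looks shut. Its free edge measured about 2 mm forward of nominal, within the measuring error, and no gap shows in the scene picture. |
| Bottle and beaker | In the scene picture, both where they started. |
| Forces | The highest reading I took was about 17 N, at the bolt's stop. |

No check failed. The one loose match is the 8.6-pixel knob shift against roughly 9 to 9.5 pixels for a full 40 mm lift, and a bolt that started up to 3 mm raised would account for it.

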